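# Spin-check a sack-truck wheel in the vice and brake it with the valve over the screw

## Task

The sack-truck wheel lies flat on its axle, held in the bench vice. Flick it with a fingertip on the tyre into a brisk spin, a turn every four seconds or quicker, and keep off it for at least five seconds to see that the bearing runs free; then, while it is still turning, brake it with a fingertip on the tyre so that the valve stops in line with the vice's screw, on the side of the handle. Finish while still holding the tyre there with the fingertip, ready for the pump; do not touch the valve, and leave the tin, spanner, tyre lever and bearing where they lie.

Things in the scene. Friction and masses are not known exactly. Their poses are not given: they have to be found in the camera images.
- vice: Blue bench vice on a round swivel base, fixed. Origin on the bench top (z = 0), exactly under the wheel's axle, which stands upright in the jaws (20 mm thick, its end 265 mm above the bench, with a 36 mm washer and nut on the hub). Its -x axis points along the steel screw to the handle, a cross bar 170 mm long, 72 mm high, 171 mm from the axle, out beyond the tyre. z is up.
- wheel (a joint): Turn of the wheel, rad, no stops, counts on past full turns, grows counter-clockwise seen from above. 0 or any whole turn (6.283): valve in line with the vice's screw, handle side. At rest at the start. Very free: a spinning wheel loses about 0.05 to 0.2 rad/s each second; inertia about 0.01 kg m2, so a finger pressing a few newtons stops it in some hundredths of a second.
- tyre: Black tyre, a round ring lying flat: outer diameter 260 mm, inner 100 mm, round section 80 mm across. Origin at the wheel's centre on the axle, 192 mm above the bench; its uppermost circle, 90 mm from the axle, is 232 mm above the bench. A fingertip dragged along its top carries it round by friction. Inside it: red rim (194 mm above the bench), grey hub 48 mm across, 237 mm high.
- valve: Valve, turning with the wheel: an upright stem 13 mm across with a yellow cap, on the red rim 38 mm from the axle. Origin at its foot, 194 mm above the bench; the cap's top is 41 mm higher. In the same direction from the axle, further out on the tyre, is a yellow dot 15 mm across. The valve is fragile: not to be touched.
- tin_mid (a point): Middle of a green tin of grease with a yellow band and a steel lid, 75 mm across, 76 mm high; stands loose on the bench.
- spanner_mid (a point): Middle of a steel spanner, 200 mm long, lying loose on the bench.
- lever_mid (a point): Middle of a steel tyre lever with a red grip, 200 x 22 x 10 mm, lying loose on the bench.
- bearing_mid (a point): Middle of a spare steel bearing ring, 47 mm across, 14 mm high, lying loose on the bench.

How it is judged:
On the way, in this order (a step that is already met when the one before it is completed fails the run):
1. The wheel spins freely, untouched by the robot, faster than 0.9 rad/s for 4.5 s ((velocity of joint wheel above 0.9 rad/s or velocity of joint wheel below -0.9 rad/s) and contact force between each of the fingers, the arm and tyre below 0.05 N), for 4.5 s.
2. A fingertip comes down on the tyre while the wheel is still turning (contact force between the fingers and tyre above 0.2 N and (velocity of joint wheel above 0.1 rad/s or velocity of joint wheel below -0.1 rad/s)).
At the end, for the whole second after the job is handed in: The wheel is at rest (under 0.05 rad/s) with the valve in line with the vice's screw on the handle side, within about 15 degrees (valve foot within 10.5 mm of the screw's line), and a finger still rests on the tyre with at least 0.5 N (y of valve in the frame of vice between -0.0105 and 0.0105 m and x of valve in the frame of vice below 0 m and velocity of joint wheel between -0.05 and 0.05 rad/s and contact force between the fingers and tyre above 0.5 N); the arm keeps its last pose, push and grip.
It fails at once if the valve is touched (over 1 N) (contact force between anything else and valve above 1 N).
It fails at once if a bystander is moved or lifted (20 mm) (distance of any of tin_mid, spanner_mid, lever_mid, bearing_mid from where it was at the start of the episode above 0.02 m).
It also fails if it takes over 58 s, if anything falls off the work surface, if the arm or the gripper's body presses on something with over 40 N, if the wrist force passes 120 N, or if a joint passes its speed limit or range.

## Robot

A 6-joint arm with a two-finger parallel gripper is mounted at the origin on the work surface. World frame = base frame: x ahead of the robot, y to its left, z up, the work surface at z = 0. Lengths are in m, angles in rad, forces in N, time in s.
With the tool pointing down it reaches from about 0.35 to 0.875 m from the base axis. Payload 15.5 kg.
Tool frame: the origin (TCP) lies at the centre of the arm's flange, where the gripper is bolted on; the fingertips stand 173 mm ahead of it and the grasp point (between the pads) lies 155 mm ahead of it; z points along the fingers, y is the direction in which the jaws open and shut (so a half turn about z gives the same grasp; the last joint's range is limited). The gripper opens to 85 mm and grips with 20 to 120 N. Pads are 22 mm wide; open, the fingers measure 114 mm over their backs; the gripper's body (76 mm by 85 mm) begins 54 mm behind the grasp point. The pads swing forward as they close: fully open they stand 13 mm farther back than shut.
Start: joints at [-1.325, 0.494, 1.345, -0, 1.302, -0.096], TCP at [0.209, -0.589, 0.405] pointing down, gripper open.
Joint ranges: [-2.91, 2.91], [-0.82, 2.16], [0.22, 2.67], [-1.22, 4.37], [0.12, 2.79], [-3.08, 3.08]. Speed limits (rad/s): [1.89, 1.89, 2.57, 3.01, 3.01, 3.01].

## Interface

Orientations are given as a rotation vector (axis times angle).
In Python, from cell import ctrl gives the robot as it stands.
- The arm moves only by the shell command python3 -m creep 'ROWS'. ROWS is JSON, one flat list of numbers, 7 for each row, row after row: the shift along the tool's x, y, z in cm, then the turn, a rotation vector about the tool's x, y, z in rad, then the opening, from 0 (shut) to 1 (fully open). A call has exactly 8 rows; each row is the pose to reach, as a shift and turn from the pose commanded when the call began, along the tool's axes at that moment; what a row does not reach only later rows make up. A row lasts 1/12 s, in which the tool goes at most 41.7 mm and 7.16 degrees, less where a joint would pass 70% of its speed; a pose out of reach is approached as far as the arm can. A call with a gripper value outside its range is refused whole. The fingers move at their own pace and stop on an object; the grip force is fixed at half the most. Time passes only in rows, so rows that repeat a pose let the fingers close, or fill a call up. It gives the time, the measured TCP pose, the force and the opening at its end, in the units of the state.
- ctrl.read_state(): the state, without advancing time (a new reading comes with each control period).
- ctrl.camera(name): name is "side" or "top" or "wrist"; returns a dict with "color" (384x512x3 uint8, red, green, blue), "fx", "fy", "cx", "cy" (pixels), "k1" (the pictures are not rectified: a ray, as slopes to the right and down, at radius r is drawn at 1 + k1 r^2 times it, then the intrinsics apply), "position" and "attitude" of the camera in the world. Camera axes: x right, y down, z forward; pixel columns grow to the right and rows downward; lengths in m; the calibration is good to about 2 mm. A picture is of the moment at which its call begins. There is no depth.
- ctrl.close_job(): hands the job in, once; it reports no verdict.
The state is a dict: "time_s": time; "qpos": joint angles; "joint_velocities": joint speeds; "effort": joint torques, N m; "tcp_pos": TCP position; "eef_rot": TCP orientation; "force": force on the tool from outside, world axes, zero at the start; "wrist_torque": the same for the moment, N m; "grip_width": finger opening in m.
Only numpy, scipy, OpenCV 4.12 (cv2) and the standard library are available. Lean on these libraries where they do the work, as an engineer would, in place of code of your own. Each camera call takes 0.05 s, during which the arm holds its last target. There are 200 camera calls.

## Working session

There is one attempt and no reset: what is moved stays moved. The work goes in short steps, Python scripts to look and compute and a shell command to move; the robot and the scene stay as the last step left them, time stands still between calls to the robot, and variables do not carry over. Pictures are saved under pics/ and viewed, about 8 in all and at most 12, crops included, and the job is handed in when it is done.

```bash
mkdir -p pics; ls
python3 - <<'E'
from cell import ctrl
import cv2
s=ctrl.read_state();print(s)
ims=[]
for n in("top","side"):
    c=ctrl.camera(n);print(n,{k:v for k,v in c.items() if k!="color"})
    cv2.imwrite(f"pics/{n}0.png",c["color"][:,:,::-1])
E
```

```text
pics
{'time_s': 0.0, 'qpos': array([-1.32450447e+00,  4.94194562e-01,  1.34613532e+00, -2.35875083e-05,
        1.30250528e+00, -9.55149749e-02]), 'joint_velocities': array([-8.44082254e-04,  4.01610107e-04, -4.52664488e-05, -1.24934610e-03,
        8.53066738e-04, -3.05021812e-04]), 'effort': array([-2.32292572e-03, -8.82156372e+01, -3.83861804e+01, -2.07469511e-04,
        1.00399859e-02, -3.32960121e-05]), 'tcp_pos': array([ 0.20944766, -0.58870116,  0.40409163]), 'eef_rot': array([-3.09460351e+00, -5.34098329e-01,  1.82544567e-04]), 'force': array([-0.40413099,  0.08523376,  0.6271667 ]), 'wrist_torque': array([0.004253  , 0.05243631, 0.01535235]), 'grip_width': 0.08573116071408095}
top {'fx': 439.46347607656674, 'fy': 439.46347607656674, 'cx': 262.66500862032655, 'cy': 187.84622006480936, 'k1': -0.08190143109843469, 'position': array([0.47824847, 0.0051115 , 1.07006421]), 'attitude': array([-2.15052181,  2.19499256, -0.08030086])}
side {'fx': 352.89527462102967, 'fy': 352.89527462102967, 'cx': 259.59160473718623, 'cy': 200.5520050904724, 'k1': -0.04278846138846309, 'position': array([0.86783258, 0.62906223, 0.75249522]), 'attitude': array([-0.61759833, -2.63443114,  1.19104351])}
```

View pics/top0.png

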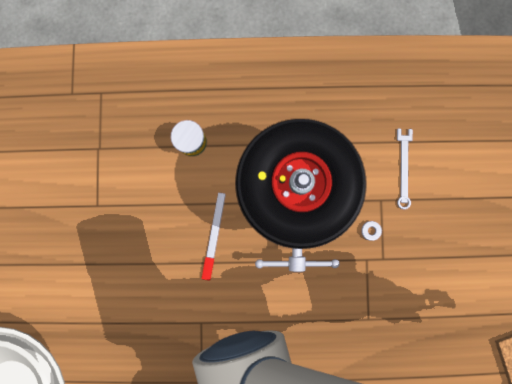

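View pics/side0.png

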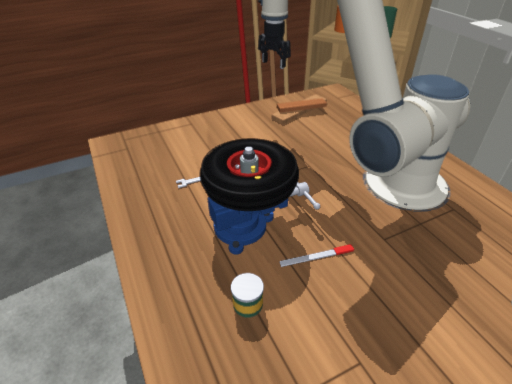

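The top view shows the wheel at about (301,181), the handle bar at (297,264) toward the robot, the yellow valve at (282,179) and the dot at (262,176). The bystanders are the tin (187,137), lever (213,237), spanner (404,168) and bearing (372,231). In the side view the wheel is clear on all sides.

```bash
cat > h.py <<'E'
from cell import ctrl
import cv2, numpy as np
from scipy.spatial.transform import Rotation as R
def ray(c,px,z):
    K=np.array([[c["fx"],0,c["cx"]],[0,c["fy"],c["cy"]],[0,0,1.]])
    u=cv2.undistortPoints(np.array([[px]],float),K,np.array([c["k1"],0,0,0.]))[0,0]
    d=R.from_rotvec(c["attitude"]).apply([*u,1]); p=c["position"]
    return p+d*(z-p[2])/d[2]
AX=None
def yellow(c):
    h=cv2.cvtColor(c["color"],cv2.COLOR_RGB2HSV)
    m=cv2.inRange(h,(25,150,150),(35,255,255))
    n,l,s,ce=cv2.connectedComponentsWithStats(m)
    return [(ce[i],s[i,4]) for i in range(1,n) if s[i,4]>6]
E
python3 - <<'E'
from h import *
c=ctrl.camera("top")
h=cv2.cvtColor(c["color"],cv2.COLOR_RGB2HSV)
dark=cv2.inRange(h,(0,0,0),(179,255,40)); dark[:110]=0;dark[255:]=0;dark[:,:232]=0;dark[:,372:]=0
ct=max(cv2.findContours(dark,cv2.RETR_EXTERNAL,cv2.CHAIN_APPROX_NONE)[0],key=cv2.contourArea)
(e,r,_)=cv2.fitEllipse(ct); print("tyre",e,r,ray(c,e,.192))
red=cv2.inRange(h,(0,170,100),(8,255,255));red[:,:260]=0;
ct=max(cv2.findContours(red,cv2.RETR_EXTERNAL,cv2.CHAIN_APPROX_NONE)[0],key=cv2.contourArea)
e,r2,_=cv2.fitEllipse(ct);print("rim",e,r2,ray(c,e,.205))
for q in((259,264),(336,263),(297,264)):print("handle",ray(c,q,.072))
print("axle end",ray(c,(303.5,180),.265))
for p,a in yellow(c):print("yellow",p,a,ray(c,p,.231))
for n,q,z in(("tin",(187,137),.076),("lever0",(221,195),.01),("lever1",(206,279),.01),("bearing",(372,231),.014),("spanner",(404,168),.005)):print(n,ray(c,q,z))
print(R.from_rotvec(ctrl.read_state()["eef_rot"]).as_matrix().round(3))
E
```

```text
tyre (299.2926940917969, 182.79281616210938) (125.7249984741211, 126.09551239013672) [ 0.56158929 -0.0597436   0.192     ]
rim (301.5552978515625, 181.43017578125) (59.11735916137695, 59.24894332885742) [ 0.56296757 -0.06333116  0.205     ]
handle [0.39125093 0.02683867 0.072     ]
handle [ 0.38981164 -0.14665119  0.072     ]
handle [ 0.3895459  -0.05869033  0.072     ]
axle end [ 0.55966112 -0.06223745  0.265     ]
yellow [261.68518519 175.27777778] 54 [0.57390488 0.01494823 0.231     ]
yellow [282.36842105 178.21052632] 19 [ 0.56740094 -0.02463037  0.231     ]
tin [0.68412201 0.18720065 0.076     ]
lever0 [0.55317015 0.11702636 0.01      ]
lever1 [0.35229295 0.15580039 0.01      ]
bearing [ 0.45872079 -0.24445614  0.014     ]
spanner [ 0.61046431 -0.33195196  0.005     ]
[[ 0.942  0.335 -0.   ]
 [ 0.335 -0.942  0.001]
 [ 0.    -0.001 -1.   ]]
```

The axle is at (0.561, -0.0615) and the handle middle at (0.390, -0.0595), 171 mm away as given, so the handle lies along -x. I'll shut the fingers, square the tool to the world axes and go above the tyre's right side.

```bash
python3 -m creep '[3,-1.9,-2,0,0,0.05,0, 6,-3.8,-4,0,0,0.1,0, 9,-5.6,-6,0,0,0.15,0, 12,-7.5,-6,0,0,0.2,0, 15,-9.4,-6,0,0,0.25,0, 18,-11.3,-6,0,0,0.3,0, 21,-13.1,-6,0,0,0.342,0, 24,-15,-6,0,0,0.342,0]'; python3 -m creep '[2.2,-2.7,0,0,0,0,0, 4.4,-5.4,0,0,0,0,0, 6.6,-8.1,0,0,0,0,0, 8.8,-10.8,0,0,0,0,0, 11,-13.5,0,0,0,0,0, 13.2,-16.2,0,0,0,0,0, 15.4,-18.9,0,0,0,0,0, 17.6,-21.5,0,0,0,0,0]'
python3 - <<'E'
from h import *
s=ctrl.read_state();print(s["tcp_pos"],s["force"],R.from_rotvec(s["eef_rot"]).as_matrix().round(3))
for n in("top","side"):
    c=ctrl.camera(n);cv2.imwrite(f"pics/{n}1.png",c["color"][:,:,::-1]); print(n,[(p,a,ray(c,p,.231)) for p,a in yellow(c)])
import numpy as np
a=cv2.imread("pics/top1.png")[90:290,180:420];b=cv2.imread("pics/side1.png")[80:280,150:390]
cv2.imwrite("pics/c1.png",cv2.resize(np.hstack([a,b]),(800,334)))
E
```

```text
time_s: 0.82
tcp_pos: [0.3861, -0.3656, 0.4647]
eef_rot: [-3.142, 0.005, -0.0]
force: [0.3, -0.4, 0.2]
grip_width: -0.0001
time_s: 1.48
tcp_pos: [0.5622, -0.1504, 0.4645]
eef_rot: [-3.141, 0.0, 0.001]
force: [-0.6, -1.1, 0.7]
grip_width: 0.0002
[ 0.56216577 -0.1503926   0.46454902] [-0.64914185 -1.05385445  0.70915638] [[ 1. -0. -0.]
 [-0. -1.  0.]
 [-0. -0. -1.]]
top [(array([282.66666667, 178.5       ]), np.int32(12), array([ 0.56683043, -0.02518918,  0.231     ])), (array([262.   , 178.375]), np.int32(8), array([0.5679102 , 0.01446218, 0.231     ]))]
side []
```

View pics/c1.png

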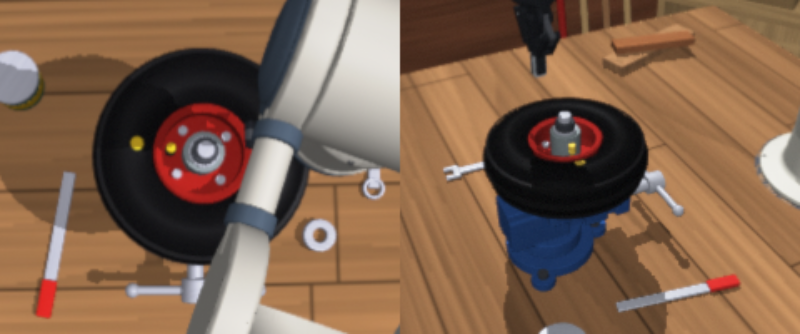

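The gripper hangs over the tyre's right side and the arm hides only that side in the top view. The dot is visible in both views, but in shadow, so I'll relax the mask. Next I'll go down to the stroke start and probe gently.

```bash
python3 - <<'E'
s=open("h.py").read().replace("(25,150,150),(35,255,255)","(22,140,45),(38,255,255)")
s=s.replace("AX=None","AX=np.array([.561,-.0615])")
s+='''
def look():
    out=[]
    for n in("top","side"):
        t=ctrl.read_state()["time_s"]; c=ctrl.camera(n); bd=None
        for p,a in yellow(c):
            w=ray(c,p,.230)[:2]-AX; r=np.hypot(*w)
            v=ray(c,p,.235)[:2]-AX; rv=np.hypot(*v)
            if .068<r<.092: out.append((n,"dot",round(t,3),round(float(np.arctan2(w[1],w[0])),3),round(float(r),3)))
            elif .028<rv<.048: out.append((n,"valve",round(t,3),round(float(np.arctan2(v[1],v[0])),3),round(float(rv),3)))
    return out
'''
open("h.py","w").write(s)
E
python3 -m creep '[-1.2,-0.2,1,0,0,0,0, -2.5,-0.2,2,0,0,0,0, -3.7,-0.2,3,0,0,0,0, -5,-0.2,4,0,0,0,0, -5,-0.2,4.8,0,0,0,0, -5,-0.2,5.3,0,0,0,0, -5,-0.2,5.5,0,0,0,0, -5,-0.2,5.5,0,0,0,0]'
python3 -m creep '[0,0,0.1,0,0,0,0, 0,0,0.2,0,0,0,0, 0,0,0.3,0,0,0,0, 0,0,0.4,0,0,0,0, 0,0,0.5,0,0,0,0, 0,0,0.55,0,0,0,0, 0,0,0.55,0,0,0,0, 0,0,0.55,0,0,0,0]'
python3 -c "
from h import *
for l in look():print(l)"
```

```text
time_s: 2.25
tcp_pos: [0.5119, -0.1503, 0.4094]
eef_rot: [-3.141, 0.0, 0.0]
force: [-0.2, 1.1, 0.3]
grip_width: 0.0
time_s: 2.92
tcp_pos: [0.5117, -0.1502, 0.4048]
eef_rot: [3.141, -0.0, 0.003]
force: [0.4, 0.0, 7.6]
grip_width: 0.0001
('top', 'dot', 2.917, 1.406, 0.077)
('top', 'valve', 2.917, 1.453, 0.038)
('side', 'dot', 2.967, 1.433, 0.081)
```

Contact begins at a TCP height of about 0.405, with roughly 8 N/mm. The wheel angle is 1.41 rad and the handle is at about 3.14. Now the flick, aiming for about 2.7 rad/s.

```bash
python3 -m creep '[0.5,0,0,0,0,0,0, 1.5,0,-0.05,0,0,0,0, 3.2,0,-0.1,0,0,0,0, 5.3,0,-0.1,0,0,0,0, 7.4,0,-0.1,0,0,0,0, 9.5,0,-1.2,0,0,0,0, 11,0,-3,0,0,0,0, 11,0,-3,0,0,0,0]'
python3 -c "
from h import *
for i in range(3):
  for l in look():print(l)"
```

```text
time_s: 3.68
tcp_pos: [0.624, -0.1502, 0.4367]
eef_rot: [3.14, 0.001, 0.007]
force: [-0.3, 0.3, 1.2]
grip_width: -0.0004
('top', 'valve', 3.683, 2.371, 0.039)
('top', 'dot', 3.683, 2.369, 0.077)
('side', 'valve', 3.733, 2.203, 0.043)
('side', 'dot', 3.733, 2.455, 0.079)
('top', 'valve', 3.783, 2.569, 0.038)
('top', 'dot', 3.783, 2.576, 0.077)
('side', 'dot', 3.833, 2.655, 0.079)
('side', 'valve', 3.833, 2.378, 0.041)
('top', 'valve', 3.883, 2.768, 0.038)
('top', 'dot', 3.883, 2.781, 0.077)
('side', 'dot', 3.933, 2.863, 0.079)
('side', 'valve', 3.933, 2.569, 0.039)
```

It spins at about 2.05 rad/s, or a turn every 3.1 s. I'll hover about 1 cm above the crest and wait more than 5 s.

```bash
python3 -m creep '[-1,0,0,0,0,0,0, -2,0,0,0,0,0,0, -4,0,0.5,0,0,0,0, -5.5,0,1,0,0,0,0, -6.3,0,1.5,0,0,0,0, -6.3,0,2,0,0,0,0, -6.3,0,2,0,0,0,0, -6.3,0,2,0,0,0,0]'
Z='python3 -m creep [0,0,0,0,0,0,0,0,0,0,0,0,0,0,0,0,0,0,0,0,0,0,0,0,0,0,0,0,0,0,0,0,0,0,0,0,0,0,0,0,0,0,0,0,0,0,0,0,0,0,0,0,0,0,0,0]'
python3 -m creep '[0,0,0,0,0,0,0,0,0,0,0,0,0,0,0,0,0,0,0,0,0,0,0,0,0,0,0,0,0,0,0,0,0,0,0,0,0,0,0,0,0,0,0,0,0,0,0,0,0,0,0,0,0,0,0,0]'
python3 -m creep '[0,0,0,0,0,0,0,0,0,0,0,0,0,0,0,0,0,0,0,0,0,0,0,0,0,0,0,0,0,0,0,0,0,0,0,0,0,0,0,0,0,0,0,0,0,0,0,0,0,0,0,0,0,0,0,0]'
python3 -c "
from h import *
for i in range(2):
  for l in look():print(l)"
```

```text
time_s: 4.65
tcp_pos: [0.5587, -0.1502, 0.414]
eef_rot: [-3.141, 0.0, 0.0]
force: [-0.3, -0.5, -0.2]
grip_width: -0.0005
time_s: 5.32
tcp_pos: [0.5584, -0.1501, 0.4142]
eef_rot: [-3.142, 0.0, -0.0]
force: [0.3, -0.7, 0.2]
grip_width: -0.0003
time_s: 5.98
tcp_pos: [0.5584, -0.1501, 0.4142]
eef_rot: [-3.142, 0.0, -0.0]
force: [-0.2, -0.3, -0.1]
grip_width: 0.0002
('top', 'dot', 5.983, 0.557, 0.078)
('top', 'valve', 5.983, 0.598, 0.037)
('side', 'valve', 6.033, 0.799, 0.047)
('side', 'dot', 6.033, 0.671, 0.08)
('top', 'dot', 6.083, 0.732, 0.078)
('top', 'valve', 6.083, 0.772, 0.037)
('side', 'valve', 6.133, 0.934, 0.048)
('side', 'dot', 6.133, 0.865, 0.081)
```

Mean speed 1.93 rad/s, decaying slowly. Keep waiting until five seconds are well past.

```bash
python3 -m creep '[0,0,0,0,0,0,0,0,0,0,0,0,0,0,0,0,0,0,0,0,0,0,0,0,0,0,0,0,0,0,0,0,0,0,0,0,0,0,0,0,0,0,0,0,0,0,0,0,0,0,0,0,0,0,0,0]' >/dev/null
python3 -m creep '[0,0,0,0,0,0,0,0,0,0,0,0,0,0,0,0,0,0,0,0,0,0,0,0,0,0,0,0,0,0,0,0,0,0,0,0,0,0,0,0,0,0,0,0,0,0,0,0,0,0,0,0,0,0,0,0]' >/dev/null
python3 -m creep '[0,0,0,0,0,0,0,0,0,0,0,0,0,0,0,0,0,0,0,0,0,0,0,0,0,0,0,0,0,0,0,0,0,0,0,0,0,0,0,0,0,0,0,0,0,0,0,0,0,0,0,0,0,0,0,0]' >/dev/null
python3 -m creep '[0,0,0,0,0,0,0,0,0,0,0,0,0,0,0,0,0,0,0,0,0,0,0,0,0,0,0,0,0,0,0,0,0,0,0,0,0,0,0,0,0,0,0,0,0,0,0,0,0,0,0,0,0,0,0,0]'
python3 -c "
from h import *
for i in range(2):
  for l in look():print(l)"
```

```text
time_s: 8.85
tcp_pos: [0.5584, -0.1501, 0.4142]
eef_rot: [-3.142, 0.0, 0.0]
force: [-0.3, -0.2, 0.5]
grip_width: 0.0001
('top', 'dot', 8.85, -0.761, 0.073)
('top', 'valve', 8.85, -0.813, 0.037)
('side', 'dot', 8.9, -0.72, 0.075)
('side', 'valve', 8.9, -0.381, 0.034)
('top', 'dot', 8.95, -0.639, 0.077)
('top', 'valve', 8.95, -0.651, 0.036)
('side', 'dot', 9.0, -0.568, 0.076)
('side', 'valve', 9.0, -0.224, 0.037)
```

Speed is about 1.57 rad/s with decay 0.09 rad/s², and free running has now lasted over 5.3 s. Stop due at about t = 11.5, so wait two more calls and then time it finely.

```bash
python3 -m creep '[0,0,0,0,0,0,0,0,0,0,0,0,0,0,0,0,0,0,0,0,0,0,0,0,0,0,0,0,0,0,0,0,0,0,0,0,0,0,0,0,0,0,0,0,0,0,0,0,0,0,0,0,0,0,0,0]' >/dev/null
python3 -m creep '[0,0,0,0,0,0,0,0,0,0,0,0,0,0,0,0,0,0,0,0,0,0,0,0,0,0,0,0,0,0,0,0,0,0,0,0,0,0,0,0,0,0,0,0,0,0,0,0,0,0,0,0,0,0,0,0]'
python3 -c "
from h import *
for l in look():print(l)
t=ctrl.read_state()['time_s'];print(t)"
```

```text
time_s: 10.38
tcp_pos: [0.5584, -0.1501, 0.4142]
eef_rot: [3.142, -0.0, -0.0]
force: [-0.2, -0.2, 0.7]
grip_width: -0.0002
('top', 'dot', 10.383, 1.507, 0.078)
('top', 'valve', 10.383, 1.547, 0.038)
('side', 'dot', 10.433, 1.593, 0.081)
10.4833
```

```bash
python3 -m creep '[0,0,0,0,0,0,0,0,0,0,0,0,0,0,0,0,0,0,0,0,0,0,0,0,0,0,0,0,0,0,0,0,0,0,0,0,0,0,0,0,0,0,0,0,0,0,0,0,0,0,0,0,0,0,0,0]' >/dev/null
python3 -m creep '[0,0,0,0,0,0,0, 0,0,0,0,0,0,0, 0,0,0.2,0,0,0,0, 0,0,0.8,0,0,0,0, 0,0,0.95,0,0,0,0, 0,0,0.95,0,0,0,0, 0,0,0.95,0,0,0,0, 0,0,0.95,0,0,0,0]'
python3 -c "
from h import *
for i in range(2):
  for l in look():print(l)
c=ctrl.camera('side');cv2.imwrite('pics/side2.png',cv2.resize(c['color'][80:280,150:390,::-1],(720,600)))
c=ctrl.camera('top');cv2.imwrite('pics/top2.png',cv2.resize(c['color'][90:290,180:420,::-1],(720,600)))
s=ctrl.read_state();print(s['time_s'],s['tcp_pos'],s['force'])"
```

```text
time_s: 11.82
tcp_pos: [0.5587, -0.1501, 0.4053]
eef_rot: [3.141, -0.0, 0.003]
force: [0.5, 1.5, 13.2]
grip_width: 0.0003
('top', 'valve', 11.817, 3.067, 0.038)
('top', 'dot', 11.817, 3.093, 0.077)
('side', 'dot', 11.867, 3.066, 0.078)
('side', 'valve', 11.867, 2.773, 0.036)
('top', 'valve', 11.917, 3.069, 0.038)
('top', 'dot', 11.917, 3.093, 0.077)
('side', 'dot', 11.967, 3.059, 0.078)
('side', 'valve', 11.967, 2.749, 0.036)
12.1167 [ 0.55873071 -0.15014414  0.40530732] [-0.52348403  1.58068538 13.42323577]
```

View pics/top2.png

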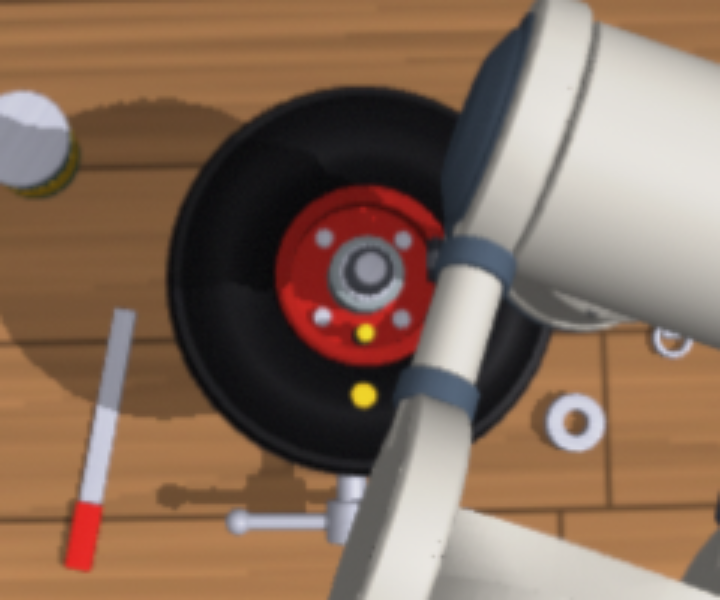

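The picture shows the valve (365,333) and dot (364,395) in line with the screw (350,490), on the handle side. The wheel is at rest, about 3° short of the line (15° allowed), with 13 N of fingertip push. Bystanders look untouched, so I'm handing in.

```bash
python3 -c "
from cell import ctrl
print(ctrl.close_job())"
```

```text
the job is handed in; nothing more can be done
None
```

I handed the job in at 12.1 s. The wheel had stopped with the valve in line with the screw on the handle side, and a fingertip was still holding the tyre.

- **Spin:** I flicked the tyre with the shut fingers to about 2.05 rad/s, a turn every 3.1 s. It then ran untouched for more than 7 s and was still turning at about 1.4 rad/s when I braked it. Early on I meant to reach 2.7 rad/s, but it came out slower. That was still inside the limit, so I did not flick again.
- **Stop:** In the top view the valve and dot were at about 3.07–3.09 rad, and the handle direction is about 3.13 rad. That leaves the valve about 3° off the screw's line, or 2–3 mm at the valve foot, where 10.5 mm is allowed. Two looks 0.1 s apart agreed, so the wheel was at rest.
- **Hold:** The fingertip was pressing with about 13 N at hand-in.
- **Valve and bystanders:** The fingers stayed out at the tyre's crest, clear of the valve. The tin, lever and bearing looked undisturbed. Most of the spanner was outside the final crop, but the tool never went down near it.

One disagreement: the side camera put the valve about 0.3 rad away from the dot. I took this to be the partly hidden stem and its height, because the side camera's own dot reading of 3.06 rad agrees with the top view.

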